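# Bar and snap cap on the domino caddy

### The arm

A 6-joint arm with a two-finger parallel gripper is mounted at the origin on the work surface. World frame = base frame: x ahead of the robot, y to its left, z up, the work surface at z = 0. Lengths are in mm, angles in rad, forces in N, time in s.
With the tool pointing down it reaches from about 350 to 775 mm from the base axis. Payload 7.3 kg.
Tool frame: the origin (TCP) lies midway between the tips of the shut fingers; the grasp point (between the pads) lies 19 mm behind it (manip.grasp_offset is the distance from the TCP to the grasp point, in mm); y points along the fingers, x is the direction in which the jaws open and shut, and the axes are right-handed (so a half turn about y gives the same grasp; the last joint's range is limited). The gripper opens to 92 mm and grips with 3 to 60 N. Pads are 19 mm wide; open, the fingers measure 130 mm over their backs; the gripper's body (75 mm by 190 mm) begins 47 mm behind the grasp point.
Start: joints at [-1.356, 0.342, 1.524, -0, 1.275, -0.146], TCP at [185.36, -491.209, 226.741] pointing down, gripper open.
Joint ranges: [-2.53, 2.53], [-0.77, 2.02], [0.04, 2.7], [-1, 4.14], [0.28, 2.66], [-3.11, 3.11]. Speed limits (rad/s): [2.57, 2.57, 3.14, 3.14, 3.14, 3.14].

### API

Orientations are given as a unit quaternion [w, x, y, z].
In Python, from rig import manip gives the robot as it stands. The module is installed in compiled form; this text tells all that it offers.
- The arm moves only by the shell command python3 -m handwheel 'ROWS' [FORCE]. ROWS is JSON, a list of rows, each an object of numbers: "dx", "dy", "dz": the shift along the tool's x, y, z in mm; "turn": the turn about the tool's y in rad; "fingers": the opening, from 0 (shut) to 1 (fully open). In form: [{"dx": .., "dy": .., "dz": .., "turn": .., "fingers": ..}, ...]. A call has 1 to 20 rows; each row is the pose to reach, as a shift and turn from the pose measured when the call began, along the tool's axes at that moment; what a row does not reach only later rows make up. A row lasts 1/8 s, in which the tool goes at most 62.5 mm and 10.7 degrees, less where a joint would pass 70% of its speed; a pose out of reach is approached as far as the arm can. A call with a gripper value outside its range is refused whole. The fingers move at their own pace and stop on an object; FORCE is the grip in N (left out, the last holds). Time passes only in rows, so rows that repeat a pose let the fingers close. It gives the time, the measured TCP pose, the force and the opening at its end, in the units of the state.
- manip.sense(): the state, without advancing time (a new reading comes with each control period).
- manip.get_image(name): name is "scene" or "side" or "wrist"; returns (picture, depth): 480x640x3 uint8, red, green, blue; 480x640 float32, mm along the optical axis (not along the pixel's ray), 0 where there is no reading.
- manip.get_calibration(name): a dict with "fx", "fy", "cx", "cy" (pixels), "eye" and "orientation" of the camera in the world; the wrist camera has in their place "tool_from_camera" (4x4, takes a point from camera to tool coordinates, whose origin is the TCP and whose axes are the tool frame's). Camera axes: x right, y down, z forward; pixel columns grow to the right and rows downward; lengths in mm; the calibration is good to about 2 mm. The wrist camera is an equidistant fisheye: a pixel r from the principal point sees the ray r / f radians off the axis. A picture is of the moment at which its call begins: read the wrist's pose just before it. get_calibration takes no time and is no camera call.
- manip.job_done(): hands the job in, once; it reports no verdict.
Trained networks look in the newest picture that a camera, given by its name, has taken for a name from the list of things; names that differ only in an ending like _2 or _b are one class to them, and where a whole thing is asked for, a point or a joint stands for the part that bears it (a point fixed in the world has none). Each returns a list of dicts, best first, with "score" (0 to 1); they miss things now and then, are a little off and sometimes report something else, mostly with a low value. They report only what shows in the picture. A call takes as long as a camera call. They do not tell look-alikes from the thing itself.
- manip.spot_in(camera, thing): "rect" ([centre column, centre row, width, height] in pixels, round what is visible of it).
- manip.landmark_of(camera, thing): "location" ([column, row] in pixels: a listed point, or the origin of a listed thing).
The state is a dict: "clock": time; "qpos": joint angles; "joint_vel": joint speeds; "joint_torque": joint torques, N m; "eef_pos": TCP position; "orientation": TCP orientation; "wrist_force": force on the tool from outside, world axes, zero at the start; "wrist_torque": the same for the moment, N m; "finger_gap": finger opening in mm.
Only numpy, scipy, OpenCV 4.12 (cv2) and the standard library are available. Lean on these libraries where they do the work, as an engineer would, in place of code of your own. Each camera call takes 0.05 s, during which the arm holds its last target.

### The job

Close up the domino caddy: lay the loose wooden bar across the caddy's two supports with its hole over the stud and let go of it, then press the round plastic snap cap onto the stud until it clicks, and go on pressing firmly after the click so that it sits tight on the bar. Finish while still holding the cap down with that firm push: do not let go of it. Leave the dominoes and the other things on the table where they are.

Things in the scene. Friction and masses are not known exactly. Their poses are not given: they have to be found in the camera images.
- caddy: wooden domino caddy, fixed to the table. Origin: centre of its underside. x along its length (250 mm), y across (80 mm), z up. Floor 8 mm thick; two support blocks, 50 mm long (x) and 80 mm wide, flat tops at z = 30 mm, centred at x = -88 and +88 mm. The one at +88 carries the upright steel stud, the one at -88 two flared cheeks.
- rest (a point): centre of the flat top of the support without stud (30 mm above the table). Its two flared cheeks, 18 mm high, leave a slot for the bar's plain end, 57 mm wide at the bottom and 76 mm at the top
- stud (a point): point on the stud's axis, level with the top of its support (30 mm above the table); axes as the caddy's. The steel stud is 16 mm in diameter and stands 36 mm above this point, the last 10 mm tapering to 8 mm. Four spring-loaded balls stick out of its side to 23 mm diameter, about 21 mm above this point; the cap snaps over them
- bar: loose light wooden bar lying flat on the table, 230 mm long (x), 50 mm wide (y), 12 mm thick, about 0.16 kg. Origin: centre of its underside. A round through hole at x = +88 mm; the other end is plain. Laid home, its underside rests on both supports, hole around the stud, plain end between the cheeks.
- bar_grip (a point): middle of the ridge to hold the bar by, 26 mm above the bar's underside. The ridge is 50 mm along the bar, 20 mm across, and stands from 12 to 40 mm above the bar's underside
- bar_hole (a point): centre of the bar's round 28 mm hole, at the underside of the bar
- cap: white plastic snap cap standing upright on the table, about 0.04 kg. Origin: centre of its underside; z up. At the bottom a flange of 48 mm diameter, 5 mm thick; above it a round knob of 32 mm diameter up to z = 40 mm, to hold it by. From below a bore of 19 mm diameter that widens above the flange, 30 mm deep in all.
- cap_top (a point): centre of the cap's top, 40 mm above its underside. Pushed down over the stud, the cap meets the balls with its underside 12 to 13 mm above the bar and needs about 6 to 12 N to pass; then the push drops (the click), the balls pull the cap down the last 4 mm with up to 12 N, and it lands on the bar, its underside 12 mm above the point 'stud'. A firm push is about 10 N
- counter: yellow plastic peg counter, 50 x 170 x 14 mm with short pegs; origin centre of its underside; leave alone
- opener: stainless steel bottle opener lying flat, 122 mm long, 36 mm wide, 5 mm thick; leave alone
- glass: empty frosted glass, 68 mm diameter at the rim, 110 mm tall; origin centre of its underside; leave alone
- tin: small round aluminium tin, 60 mm diameter, 45 mm tall; origin centre of its underside; leave alone
- domino0: turquoise domino lying face down on the caddy's floor, 24 x 48 x 10 mm; not to be touched
- domino1: turquoise domino lying face down on the caddy's floor, 24 x 48 x 10 mm; not to be touched
- domino2: turquoise domino lying face down on the caddy's floor, 24 x 48 x 10 mm; not to be touched
- domino3: turquoise domino lying face down on the caddy's floor, 24 x 48 x 10 mm; not to be touched
Mind the look-alikes: they are no part of the job. What is meant by the bar is not black or pink, and is the larger of those in its own colour.

How it is judged:
By the outcome, as a careful person would: the job done as asked, in the order asked, and still so for the second after the job is handed in, while the arm keeps its last pose, push and grip.
It also fails if it takes over 72 s, if anything falls off the work surface, if the arm or the gripper's body presses on something with over 40 N, if the wrist force passes 120 N, or if a joint passes its speed limit or range.

## Working session

There is one attempt and no reset: what is moved stays moved. The work goes in short steps, Python scripts to look and compute and a shell command to move; the robot and the scene stay as the last step left them, time stands still between calls to the robot, and variables do not carry over. Pictures are saved under pics/ and viewed, and the job is handed in when it is done.

```bash
mkdir -p pics; cat > h.py <<'E'
from rig import manip
import numpy as np, cv2
from scipy.spatial.transform import Rotation as R
def rot(q): return R.from_quat([q[1],q[2],q[3],q[0]]).as_matrix()
def shot(cam,name):
    s=manip.sense(); im,d=manip.get_image(cam); cv2.imwrite(f'pics/{name}.png',im[:,:,::-1]); np.savez(f'pics/{name}.npz',im=im,d=d,p=s['eef_pos'],q=s['orientation']); return im,d,s
def ray(cam,u,v,s=None):
    c=manip.get_calibration(cam)
    if cam=='wrist':
        x,y=(u-c['cx'])/c['fx'],(v-c['cy'])/c['fy']; th=np.hypot(x,y); k=np.sin(th)/th if th>1e-9 else 1
        dr=np.array([x*k,y*k,np.cos(th)]); T=np.array(c['tool_from_camera']); Rt=rot(s['orientation'])
        return Rt@T[:3,3]+np.array(s['eef_pos']), Rt@T[:3,:3]@dr
    o=np.array(c['orientation']); M=rot(o) if o.size==4 else o
    return np.array(c['eye']), M@np.array([(u-c['cx'])/c['fx'],(v-c['cy'])/c['fy'],1])
def atz(cam,u,v,z,s=None):
    e,d=ray(cam,u,v,s); return e+d*(z-e[2])/d[2]
def dep(cam,u,v,d,s=None):
    e,r=ray(cam,u,v,s); z=d[int(round(v)),int(round(u))]
    if cam=='wrist':
        c=manip.get_calibration(cam); th=np.hypot((u-c['cx'])/c['fx'],(v-c['cy'])/c['fy']); return e+r*z/np.cos(th)
    return e+r*z
E
python3 - <<'E'
from h import *
for c in ['scene','side','wrist']:
    shot(c,c+'0'); print({k:np.round(v,3).tolist() for k,v in manip.get_calibration(c).items()})
    if c!='wrist':
      for t in ['bar','bar_grip','bar_hole','cap','cap_top','stud','rest','caddy']:
        print(c,t,[(np.round(x['location']).tolist(),round(x['score'],2)) for x in manip.landmark_of(c,t)][:4])
s=manip.sense();print(s)
E
```

```text
{'fx': 440.118, 'fy': 440.118, 'cx': 325.425, 'cy': 237.788, 'eye': [1331.058, 164.917, 626.116], 'orientation': [-0.287, 0.531, 0.701, -0.379]}
scene bar [([465.0, 240.0], 0.88), ([267.0, 191.0], 0.86), ([258.0, 242.0], 0.7), ([197.0, 225.0], 0.64)]
scene bar_grip [([257.0, 233.0], 0.8), ([200.0, 211.0], 0.74), ([264.0, 183.0], 0.63), ([466.0, 231.0], 0.61)]
scene bar_hole [([490.0, 245.0], 0.75), ([292.0, 191.0], 0.68), ([249.0, 263.0], 0.63), ([224.0, 225.0], 0.61)]
scene cap [([480.0, 289.0], 0.79)]
scene cap_top [([483.0, 276.0], 0.93)]
scene stud [([351.0, 292.0], 0.82)]
scene rest [([371.0, 270.0], 0.65)]
scene caddy [([368.0, 278.0], 0.77), ([437.0, 363.0], 0.65)]
{'fx': 571.219, 'fy': 571.219, 'cx': 323.184, 'cy': 248.414, 'eye': [313.743, 655.108, 868.144], 'orientation': [0.044, -0.121, 0.923, -0.364]}
side bar [([350.0, 212.0], 0.83), ([387.0, 161.0], 0.77), ([478.0, 208.0], 0.62), ([384.0, 443.0], 0.6)]
side bar_grip [([479.0, 196.0], 0.95), ([352.0, 204.0], 0.92), ([385.0, 158.0], 0.57)]
side bar_hole [([391.0, 179.0], 0.95), ([313.0, 209.0], 0.87)]
side cap [([254.0, 4
[... 411 characters left out ...]
': 0.95, 'qpos': array([-1.35600399e+00,  3.41977286e-01,  1.52409090e+00, -3.76215046e-06,
        1.27538753e+00, -1.46015197e-01]), 'joint_vel': array([-7.75790640e-05, -4.10630432e-04,  1.96132809e-03, -1.15652170e-03,
       -2.37803925e-04, -5.78394188e-04]), 'joint_torque': array([ 6.03188982e-04, -4.31131661e+01, -2.44482565e+01,  7.17780646e-02,
        4.83719492e-02, -3.61240893e-06]), 'eef_pos': array([ 185.35875841, -491.21823212,  226.75548911]), 'orientation': array([-0.58156531,  0.58163325, -0.40213742,  0.40220647]), 'wrist_force': array([ 0.06448495, -0.13306023,  0.11565362]), 'wrist_torque': array([-0.01245379, -0.00110835,  0.00724209]), 'finger_gap': 91.90476935873849}
```

View pics/scene0.png

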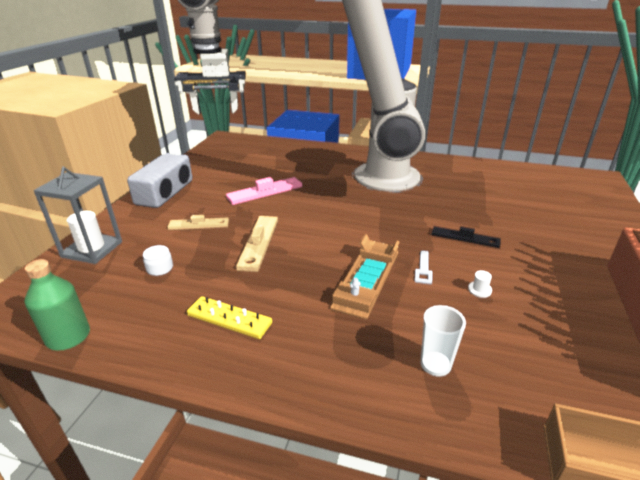

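View pics/side0.png

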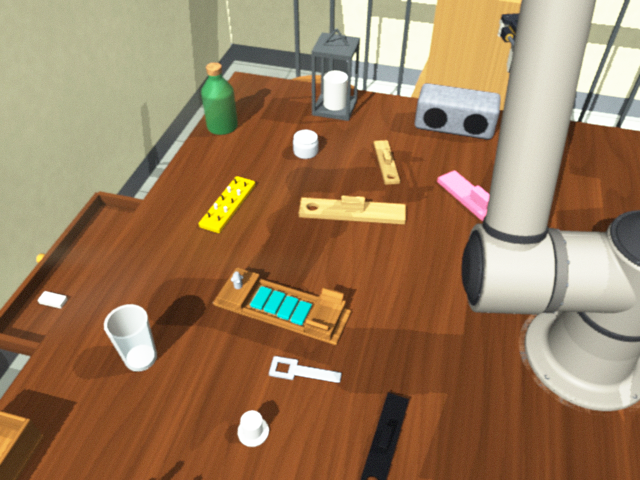

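View pics/wrist0.png

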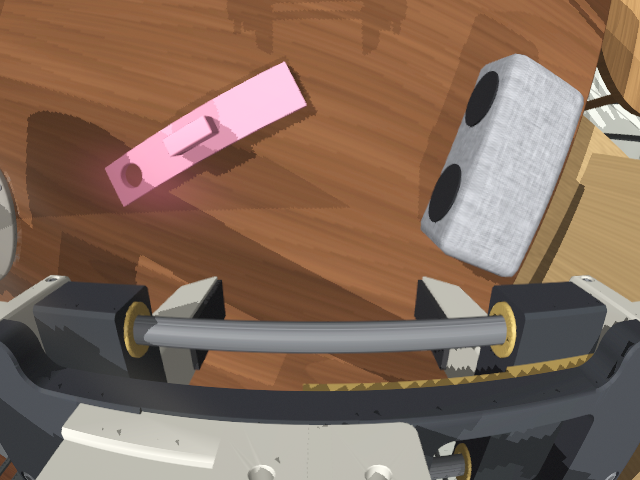

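The target bar is the large tan one: scene (258,242), side (350,212). The small tan, pink and black bars are look-alikes. The cap is at scene (480,289) and side (254,431). The stud end of the caddy is at scene (352,291) and side (237,283), and its cheeks are at scene (375,250) and side (325,312).

```bash
python3 - <<'E'
from h import *
S=np.load('pics/scene0.npz');D=np.load('pics/side0.npz')
def tri(a,b,z):
    e1,d1=ray('scene',*a);e2,d2=ray('side',*b);d1/=np.linalg.norm(d1);d2/=np.linalg.norm(d2)
    A=np.stack([d1,-d2],1);t=np.linalg.lstsq(A,e2-e1,rcond=None)[0]
    p,q=e1+t[0]*d1,e2+t[1]*d2
    print(np.round((p+q)/2),'gap',round(np.linalg.norm(p-q),1),'scene@z',np.round(atz('scene',*a,z)),'side@z',np.round(atz('side',*b,z)))
for n,a,b,z in [('grip',(257,233),(352,204),26),('hole',(249,263),(313,209),0),('bar',(258,242),(350,212),0),('captop',(483,276),(254,432-19),40),('cap',(480,289),(254,431),0),('stud',(351,292),(237,283),30),('rest',(371,270),(324,313),30),('caddy',(368,278),(283,310),0)]:
    print(n,end=' ');tri(a,b,z)
# point clouds
def cloud(cam,F):
    d=F['d'];v,u=np.nonzero(d>0);c=manip.get_calibration(cam);z=d[v,u]
    M=rot(np.array(c['orientation']));P=np.stack([(u-c['cx'])/c['fx']*z,(v-c['cy'])/c['fy']*z,z],1)@M.T+np.array(c['eye'])
    return P,F['im'][v,u]
P,C=cloud('side',D);P2,C2=cloud('scene',S)
np.savez('pics/cl.npz',P=P,C=C,P2=P2,C2=C2)
# top-down maps at 2mm
for n,(p,c) in {'side':(P,C),'scene':(P2,C2)}.items():
    m=(p[:,2]>-20)&(p[:,2]<130)&(p[:,0]>200)&(p[:,0]<1000)&(p[:,1]>-500)&(p[:,1]<400)
    p,c=p[m],c[m];im=np.zeros((800,900,3),np.uint8)
    o=np.argsort(p[:,2]);p,c=p[o],c[o]
    for pp,cc in zip(p,c): 
        x=int(1000-pp[0]);y=int(400-pp[1]);cv2.circle(im,(y,x),1,cc[::-1].tolist(),-1)
    cv2.imwrite(f'pics/top_{n}.png',cv2.resize(im,(675,600)))
E
```

```text
grip [ 482. -250.   29.] gap 6.3 scene@z [ 474. -256.   26.] side@z [ 483. -249.   26.]
hole [ 567. -238.    1.] gap 1.8 scene@z [ 565. -240.    0.] side@z [ 568. -238.    0.]
bar [ 485. -249.    5.] gap 5.0 scene@z [ 476. -255.    0.] side@z [ 486. -250.    0.]
captop [521. 283.  43.] gap 12.2 scene@z [522. 289.  40.] side@z [520. 275.  40.]
cap [520. 289.   3.] gap 2.0 scene@z [517. 290.   0.] side@z [520. 286.   0.]
stud [642.  28.  32.] gap 3.5 scene@z [638.  25.  30.] side@z [643.  28.  30.]
rest [477.  31. -19.] gap 23.4 scene@z [553.  51.  30.] side@z [466.  53.  30.]
caddy [547.  45.   1.] gap 0.9 scene@z [545.  45.   0.] side@z [548.  45.   0.]
```

View pics/top_side.png

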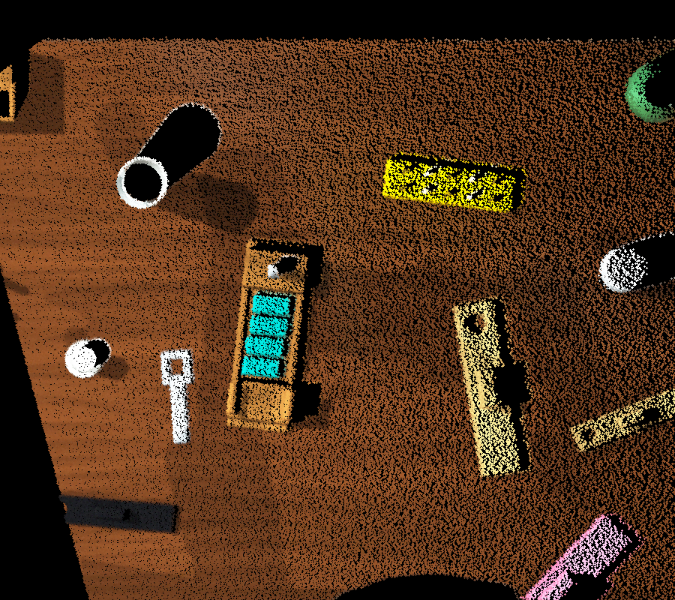

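```bash
python3 - <<'E'
from h import *
L=np.load('pics/cl.npz')
s=manip.sense();print('Rtool cols x y z\n',np.round(rot(s['orientation']),3))
for n,P,C in [('side',L['P'],L['C']),('scene',L['P2'],L['C2'])]:
    def sel(x0,x1,y0,y1,z0,z1): return P[(P[:,0]>x0)&(P[:,0]<x1)&(P[:,1]>y0)&(P[:,1]<y1)&(P[:,2]>z0)&(P[:,2]<z1)]
    t=sel(300,900,-400,350,-6,5);print(n,'table z med',np.median(t[:,2]))
    b=sel(340,640,-330,-190,8,17)
    r=cv2.minAreaRect(b[:,:2].astype(np.float32));print('bar',np.round(r[0],1),np.round(r[1],1),r[2],np.median(b[:,2]))
    g=sel(430,540,-290,-210,30,48); r=cv2.minAreaRect(g[:,:2].astype(np.float32));print('ridge',np.round(r[0],1),np.round(r[1],1),r[2],np.percentile(g[:,2],[50,95]))
    c=sel(400,720,-50,110,25,36); r=cv2.minAreaRect(c[:,:2].astype(np.float32));print('caddy',np.round(r[0],1),np.round(r[1],1),r[2],np.median(c[:,2]))
    c=sel(610,680,-10,70,45,75);print('studtop',np.round(np.median(c,0),1),len(c))
    c=sel(490,550,250,320,36,46);print('captop',np.round(c.min(0),1),np.round(c.max(0),1),len(c),c.mean(0))
    c=sel(490,550,250,320,2,8);print('capflange',np.round(np.percentile(c,2,axis=0),1),np.round(np.percentile(c,98,axis=0),1),len(c))
E
```

```text
Rtool cols x y z
 [[ 0.353  0.     0.936]
 [-0.936 -0.     0.353]
 [ 0.    -1.    -0.   ]]
side table z med 0.058683662699991146
bar [ 482.4 -248.7] [228.5  57.3] 9.17381477355957 11.862971460819153
ridge [ 481.7 -250.1] [49.9 28.6] 9.960799217224121 [38.77267204 42.13181234]
caddy [551.3  43.1] [ 84.7 226.8] 83.2207260131836 30.109904305161024
studtop [636.   37.2  56.9] 101
captop [504.6 272.8  36.1] [536.4 304.2  44.2] 336 [520.19578535 288.88593261  39.98619299]
capflange [492.1 252.8   2. ] [548.8 316.5   7.5] 387
scene table z med 2.5825174614089974
bar [ 482.3 -249.9] [235.2  52.4] 9.54271125793457 14.522432872882632
ridge [ 484.4 -248.4] [52.6 19.8] 10.30978775024414 [41.84660472 44.01828994]
caddy [552.7  43.4] [ 80.  230.7] 83.30067443847656 32.477709714934235
studtop [645.5  33.4  58. ] 87
captop [505.5 272.5  36.2] [538.  303.7  45. ] 142 [524.68540556 287.76465741  41.71222979]
capflange [491.1 251.1   2.1] [549.6 318.8   7.9] 306
```

```bash
python3 -m handwheel '[{"dx":-20,"dy":12,"dz":59,"turn":0.05,"fingers":1},{"dx":-40,"dy":24,"dz":118,"turn":0.1,"fingers":1},{"dx":-60,"dy":36,"dz":180,"turn":0.15,"fingers":1},{"dx":-80,"dy":48,"dz":240,"turn":0.19,"fingers":1},{"dx":-100,"dy":60,"dz":300,"turn":0.19,"fingers":1},{"dx":-121,"dy":76,"dz":363,"turn":0.19,"fingers":1},{"dx":-121,"dy":76,"dz":363,"turn":0.19,"fingers":1},{"dx":-121,"dy":76,"dz":363,"turn":0.19,"fingers":1},{"dx":-121,"dy":76,"dz":363,"turn":0.19,"fingers":1}]' 40
python3 - <<'E'
from h import *
im,d,s=shot('wrist','w1')
print(s['eef_pos'],s['clock'])
for t,z in [('bar_grip',26),('bar_hole',0),('bar',0)]:
    for x in manip.landmark_of('wrist',t)[:3]:
        u,v=x['location'];print(t,np.round([u,v]),round(x['score'],2),np.round(atz('wrist',u,v,z,s),1))
E
```

```text
clock: 2.08
eef_pos: [481.5, -251.0, 151.1]
orientation: [-0.54, 0.541, -0.456, 0.456]
wrist_force: [-0.2, -0.5, -0.2]
finger_gap: 91.9
[ 481.46462795 -251.03777625  151.12985711] 2.075
bar_grip [320. 227.] 0.63 [ 486.  -250.8   26. ]
bar_hole [322. 118.] 0.89 [ 570.2 -237.7    0. ]
bar [321. 222.] 0.94 [ 484.5 -251.8    0. ]
bar [504. 292.] 0.76 [ 446.3 -441.9    0. ]
bar [ 29. 147.] 0.5 [515.7  58.9   0. ]
```

View pics/w1.png

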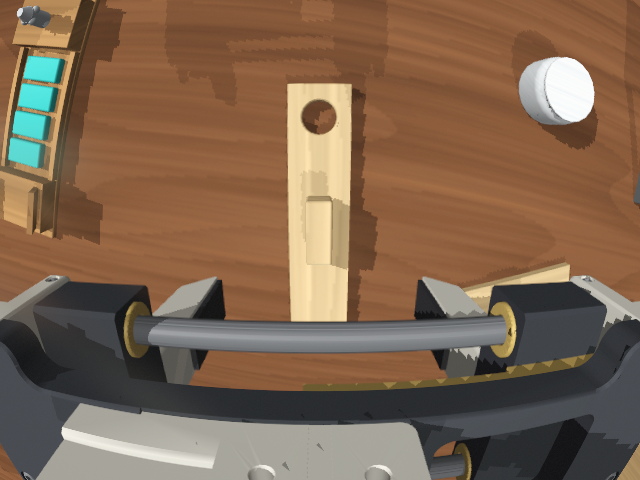

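Wrist view: the target bar lies straight along the image, hole at (319,116) and ridge at (319,230), so the tool is aligned with it. Next: go down and grip.

```bash
python3 -m handwheel '[{"dx":0,"dy":50,"dz":2,"turn":0,"fingers":1},{"dx":0,"dy":95,"dz":2,"turn":0,"fingers":1},{"dx":0,"dy":120,"dz":2,"turn":0,"fingers":1},{"dx":0,"dy":136,"dz":2,"turn":0,"fingers":1},{"dx":0,"dy":136,"dz":2,"turn":0,"fingers":1},{"dx":0,"dy":136,"dz":2,"turn":0,"fingers":1}]' 40
python3 - <<'E'
from h import *
im,d,s=shot('wrist','w2');print(s['eef_pos'],s['wrist_force'])
E
```

```text
clock: 3.02
eef_pos: [484.3, -251.3, 16.3]
orientation: [0.54, -0.54, 0.455, -0.457]
wrist_force: [0.6, 0.3, 0.6]
finger_gap: 91.8
[ 484.27202262 -251.33955984   16.26310842] [0.56289631 0.3457942  0.57933941]
```

View pics/w2.png

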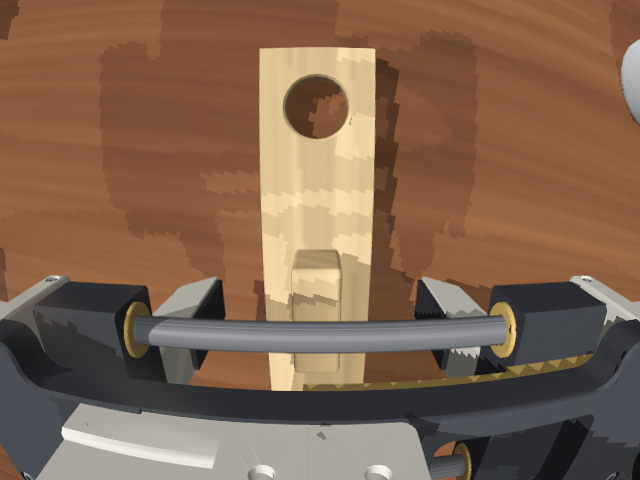

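The ridge is centred between the fingers, with the hole at (316,106). Closing now.

```bash
python3 -m handwheel '[{"dx":0,"dy":0,"dz":0,"turn":0,"fingers":0},{"dx":0,"dy":0,"dz":0,"turn":0,"fingers":0},{"dx":0,"dy":0,"dz":0,"turn":0,"fingers":0},{"dx":0,"dy":0,"dz":0,"turn":0,"fingers":0},{"dx":0,"dy":0,"dz":0,"turn":0,"fingers":0},{"dx":0,"dy":0,"dz":0,"turn":0,"fingers":0},{"dx":0,"dy":0,"dz":0,"turn":0,"fingers":0},{"dx":0,"dy":0,"dz":0,"turn":0,"fingers":0}]' 40
```

```text
clock: 4.08
eef_pos: [484.3, -251.2, 16.4]
orientation: [0.54, -0.54, 0.455, -0.457]
wrist_force: [0.5, -0.0, -0.1]
finger_gap: 19.7
```

```bash
python3 -m handwheel '[{"dx":0,"dy":-30,"dz":0,"turn":0,"fingers":0},{"dx":0,"dy":-75,"dz":0,"turn":0,"fingers":0},{"dx":-30,"dy":-115,"dz":13,"turn":0.03,"fingers":0},{"dx":-75,"dy":-124,"dz":32,"turn":0.09,"fingers":0},{"dx":-125,"dy":-124,"dz":53,"turn":0.14,"fingers":0},{"dx":-175,"dy":-124,"dz":74,"turn":0.19,"fingers":0},{"dx":-225,"dy":-124,"dz":95,"turn":0.24,"fingers":0},{"dx":-260,"dy":-124,"dz":110,"turn":0.28,"fingers":0},{"dx":-279,"dy":-124,"dz":117,"turn":0.291,"fingers":0},{"dx":-279,"dy":-124,"dz":117,"turn":0.291,"fingers":0},{"dx":-279,"dy":-124,"dz":117,"turn":0.291,"fingers":0},{"dx":-279,"dy":-124,"dz":117,"turn":0.291,"fingers":0}]' 40
python3 - <<'E'
from h import *
im,d,s=shot('wrist','w3');print(s['eef_pos'],s['wrist_force'],s['clock'],s['finger_gap']);print(np.round(rot(s['orientation']),4))
for t in ['bar_hole','stud','bar']:
    for x in manip.landmark_of('wrist',t)[:3]:
        print(t,np.round(x['location'],1),round(x['score'],2))
shot('side','s3');shot('scene','c3')
E
```

```text
clock: 5.58
eef_pos: [552.4, 42.7, 140.0]
orientation: [-0.468, 0.468, -0.529, 0.531]
wrist_force: [0.1, 0.8, -1.3]
finger_gap: 19.7
[552.41162116  42.66876731 139.95308694] [ 0.1419089   0.7527399  -1.27015036] 5.575 19.7034905509071
[[-0.1232  0.002   0.9924]
 [-0.9924 -0.002  -0.1232]
 [ 0.0017 -1.      0.0023]]
stud [321.  288.3] 0.67
stud [318.9 115.8] 0.58
bar [318.1 288.6] 0.57
bar [ 84.  289.6] 0.35
```

View pics/w3.png

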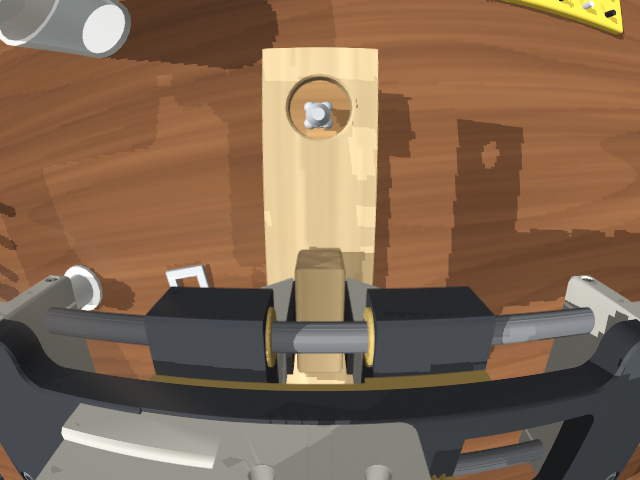

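View pics/s3.png

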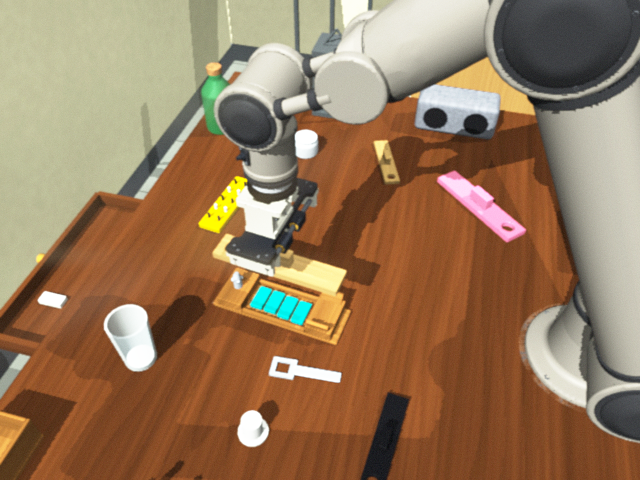

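```bash
cat > m.py <<'E'
import sys
from h import *
f=np.load('pics/%s.npz'%sys.argv[1]);im=f['im'];d=f['d'];s={'eef_pos':f['p'],'orientation':f['q']}
c=manip.get_calibration('wrist');T=np.array(c['tool_from_camera']);Rt=rot(f['q'])
def tool(u,v,z): return Rt.T@(atz('wrist',u,v,z,s)-f['p'])
zt=f['p'][2]-4.3
# full depth cloud in tool frame
vv,uu=np.mgrid[0:480,0:640];x=(uu-c['cx'])/c['fx'];y=(vv-c['cy'])/c['fy'];th=np.hypot(x,y)+1e-9
k=np.tan(th)/th;P=np.stack([x*k*d,y*k*d,d],-1)@T[:3,:3].T+T[:3,3]
Z=P[...,1] # below TCP
W=P@Rt.T+f['p']
top=(abs(W[...,2]-zt)<4)&(uu>240)&(uu<400)&(vv<240)&(d>0)
print('top z',np.median(W[...,2][top])-f['p'][2])
# hole: fill contours of not-top inside bar
m=top.astype(np.uint8)*255
m=cv2.morphologyEx(m,cv2.MORPH_OPEN,np.ones((3,3)))
cs,h=cv2.findContours(m,cv2.RETR_CCOMP,cv2.CHAIN_APPROX_NONE)
for q,hh in zip(cs,h[0]):
    if hh[3]>=0 and cv2.contourArea(q)>800:
        pts=np.array([tool(u,v,zt) for u,v in q[:,0]]);(cx,cz),r=cv2.minEnclosingCircle(pts[:,[0,2]].astype(np.float32))
        A=np.c_[2*pts[:,0],2*pts[:,2],np.ones(len(pts))];b=(pts[:,[0,2]]**2).sum(1);w=np.linalg.lstsq(A,b,rcond=None)[0]
        print('hole tool x,z',w[:2],'r',np.sqrt(w[2]+w[0]**2+w[1]**2),'px',q[:,0].mean(0))
        mm=np.zeros_like(m);cv2.drawContours(mm,[q],-1,255,-1);mm=cv2.erode(mm,np.ones((5,5)))
        st=(mm>0)&(W[...,2]>45)&(W[...,2]<80)&(d>0)
        for a,bb in [(45,80),(62,80),(48,56)]:
            t=st&(W[...,2]>a)&(W[...,2]<bb)
            if t.sum()>5: print('stud',a,bb,'n',t.sum(),'tool x,z mean',P[t][:,[0,2]].mean(0),'range',P[t][:,[0,2]].min(0),P[t][:,[0,2]].max(0),'px',uu[t].mean(),vv[t].mean(),'zmax',W[...,2][t].max())
# bar edges
for v in (60,150,200,235):
    r=np.nonzero(top[v])[0]; print(v,r.min(),r.max(),tool(r.min(),v,zt)[[0,2]],tool(r.max(),v,zt)[[0,2]])
cv2.imwrite('pics/%s_z.png'%sys.argv[1],cv2.resize(im[40:180,240:400,::-1],None,fx=5,fy=4,interpolation=cv2.INTER_CUBIC)[:600])
E
python3 m.py w3
```

```text
top z -5.7079238275423165
hole tool x,z [-0.52711035 87.31653015] r 13.783224605988 px [319.6827957  107.59139785]
stud 45 80 n 680 tool x,z mean [-1.7819219 88.4710393] range [-10.72153898  80.17192621] [ 7.53374884 98.15764393] px 317.6279411764706 114.94411764705882 zmax 66.19032415297788
stud 62 80 n 187 tool x,z mean [-1.49818977 88.79744173] range [-6.48998231 84.30597114] [ 2.81158731 93.83913632] px 318.03208556149735 113.85026737967914 zmax 66.19032415297788
stud 48 56 n 289 tool x,z mean [-1.87535318 88.4036498 ] range [-10.72153898  80.17192621] [ 7.53374884 98.15764393] px 317.51557093425606 115.47750865051903 zmax 55.93276898456915
60 263 377 [-24.81296453 108.99598984] [ 24.09833536 109.01727674]
150 263 377 [-25.03870165  69.21382385] [24.29959076 69.20504723]
200 264 375 [-25.13911262  47.11352048] [23.94538902 47.08354828]
235 265 374 [-25.25341104  31.07406206] [24.04912316 31.03628432]
```

Through the hole I see the stud at about (318,114), against the hole centre at (319.5,107.5). The lateral offset is about dx −1, dz +1.4. I'll lower to just above the stud and measure again.

```bash
python3 -m handwheel '[{"dx":-1,"dy":15,"dz":1.4,"turn":0,"fingers":0},{"dx":-1,"dy":35,"dz":1.4,"turn":0,"fingers":0},{"dx":-1,"dy":48,"dz":1.4,"turn":0,"fingers":0},{"dx":-1,"dy":48,"dz":1.4,"turn":0,"fingers":0},{"dx":-1,"dy":48,"dz":1.4,"turn":0,"fingers":0},{"dx":-1,"dy":48,"dz":1.4,"turn":0,"fingers":0}]' 40
python3 - <<'E'
from h import *
im,d,s=shot('wrist','w4');print(s['eef_pos'],s['wrist_force'],s['clock'])
E
python3 m.py w4
```

```text
clock: 6.62
eef_pos: [554.7, 44.0, 92.7]
orientation: [-0.469, 0.468, -0.528, 0.531]
wrist_force: [0.6, -0.4, -1.4]
finger_gap: 19.7
[554.65598683  44.02284448  92.72721673] [ 0.59884716 -0.43684949 -1.3942392 ] 6.625
top z -5.604511038141624
hole tool x,z [-0.51148707 87.32744571] r 13.799353759864372 px [319.79891304 108.        ]
stud 45 80 n 1160 tool x,z mean [ 0.15346901 87.48998897] range [-14.19354734  77.63566318] [ 13.47592374 101.83339828] px 320.9896551724138 111.38448275862069 zmax 79.93142391251976
stud 62 80 n 373 tool x,z mean [ 0.23646674 89.69079248] range [-14.19354734  82.00279088] [ 13.47592374 101.83339828] px 321.2332439678284 105.7372654155496 zmax 79.93142391251976
stud 48 56 n 458 tool x,z mean [ 0.09455616 86.52997856] range [-9.25956996 77.63566318] [ 9.19451545 95.95267467] px 320.8165938864629 114.18558951965065 zmax 55.98894478731541
60 263 377 [-24.84128713 109.03413608] [ 24.12575405 109.05285598]
150 263 377 [-25.05706223  69.20757699] [24.31677881 69.1992306 ]
200 264 375 [-25.1518469  47.0970023] [23.95663161 47.06914587]
235 265 374 [-25.26205085  31.05651881] [24.05624522 31.02210661]
```

View pics/w4_z.png

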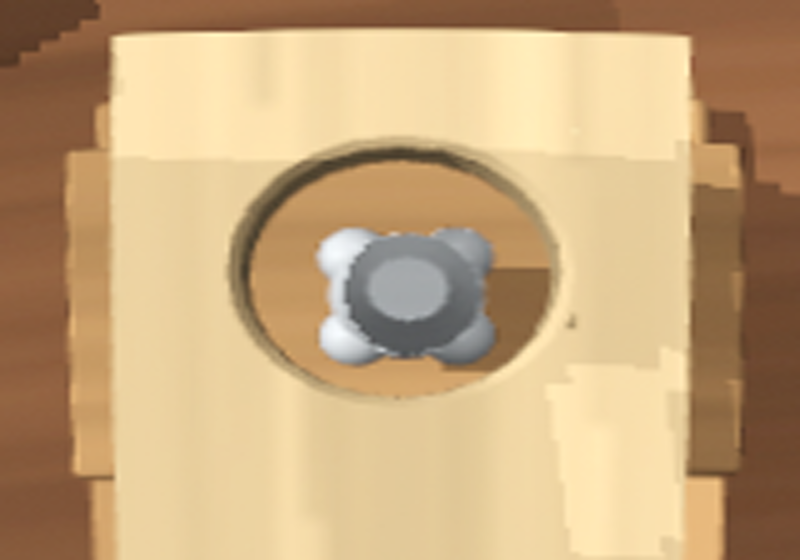

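```bash
python3 -m handwheel '[{"dx":0.5,"dy":5,"dz":-0.5,"turn":0,"fingers":0},{"dx":0.5,"dy":15,"dz":-0.5,"turn":0,"fingers":0},{"dx":0.5,"dy":25,"dz":-0.5,"turn":0,"fingers":0},{"dx":0.5,"dy":34,"dz":-0.5,"turn":0,"fingers":0},{"dx":0.5,"dy":40,"dz":-0.5,"turn":0,"fingers":0},{"dx":0.5,"dy":40,"dz":-0.5,"turn":0,"fingers":0},{"dx":0.5,"dy":40,"dz":-0.5,"turn":0,"fingers":0}]' 40
python3 - <<'E'
from h import *
im,d,s=shot('wrist','w5');print(s['eef_pos'],s['wrist_force'],s['clock']);shot('side','s5')
cv2.imwrite('pics/s5z.png',cv2.resize(cv2.imread('pics/s5.png')[200:360,180:380],None,fx=3.5,fy=3.5))
E
python3 m.py w5
```

```text
clock: 7.55
eef_pos: [554.4, 43.5, 52.9]
orientation: [-0.469, 0.468, -0.528, 0.531]
wrist_force: [-0.5, -0.4, -1.1]
finger_gap: 19.6
[554.41715594  43.51196933  52.88984311] [-0.48945617 -0.39180251 -1.13861604] 7.55
top z -5.565318844700393
hole tool x,z [-0.54240706 87.33319342] r 13.842731297120757 px [319.39153439 107.77248677]
stud 45 80 n 1658 tool x,z mean [-0.3411243  86.73160984] range [-9.67543411 77.98986512] [ 8.94069606 96.55900396] px 320.1139927623643 107.33112183353438 zmax 66.27526107621067
stud 62 80 n 469 tool x,z mean [-0.28458826 87.25087621] range [-5.07013302 82.13560865] [ 4.2950752  92.12879492] px 320.2835820895522 104.81023454157783 zmax 66.27526107621067
stud 48 56 n 676 tool x,z mean [-0.34604122 86.56340999] range [-9.67543411 77.98986512] [ 8.94069606 96.55900396] px 320.08284023668637 108.69970414201184 zmax 55.98211299867036
60 263 377 [-24.84732549 109.04171005] [ 24.13171483 109.05979939]
150 263 377 [-25.06093267  69.20555928] [24.32050246 69.19731156]
200 264 375 [-25.15449392  47.0927934 ] [23.95905868 47.06544468]
235 265 374 [-25.26380792  31.05211987] [24.05777231 31.01851806]
```

View pics/w5.png

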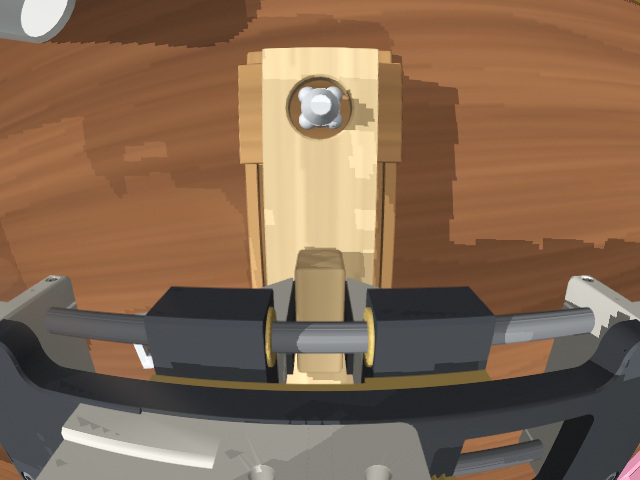

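View pics/s5z.png

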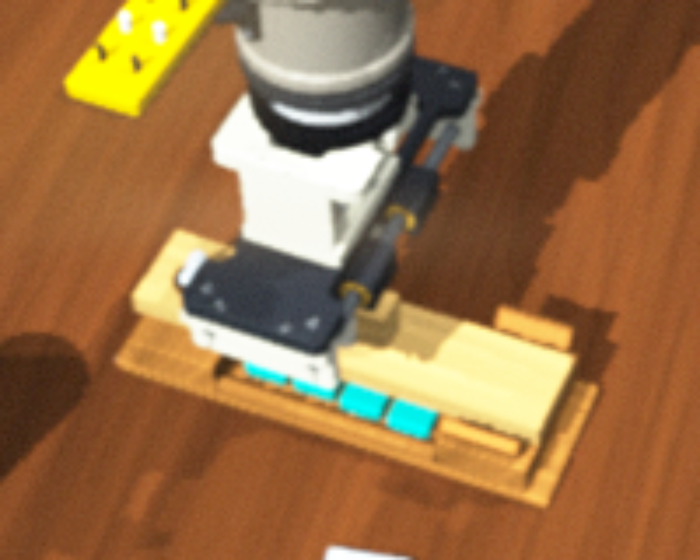

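The stud is centred in the hole, and the plain end sits between the cheeks. I'll lower it the last few mm.

```bash
python3 -m handwheel '[{"dx":0,"dy":3,"dz":0,"turn":0,"fingers":0},{"dx":0,"dy":5,"dz":0,"turn":0,"fingers":0},{"dx":0,"dy":6.5,"dz":0,"turn":0,"fingers":0},{"dx":0,"dy":7,"dz":0,"turn":0,"fingers":0},{"dx":0,"dy":7,"dz":0,"turn":0,"fingers":0}]' 40
```

```text
clock: 8.28
eef_pos: [554.5, 43.5, 46.3]
orientation: [-0.469, 0.468, -0.528, 0.531]
wrist_force: [-0.8, -0.5, 3.8]
finger_gap: 19.8
```

```bash
python3 -m handwheel '[{"dx":0,"dy":0,"dz":0,"turn":0,"fingers":0.6},{"dx":0,"dy":0,"dz":0,"turn":0,"fingers":0.6},{"dx":0,"dy":0,"dz":0,"turn":0,"fingers":0.6},{"dx":0,"dy":0,"dz":0,"turn":0,"fingers":0.6},{"dx":0,"dy":-15,"dz":0,"turn":0,"fingers":0.6},{"dx":0,"dy":-50,"dz":0,"turn":0,"fingers":0.6},{"dx":0,"dy":-90,"dz":0,"turn":0,"fingers":0.6},{"dx":0,"dy":-100,"dz":0,"turn":0,"fingers":0.6},{"dx":0,"dy":-100,"dz":0,"turn":0,"fingers":0.6}]' 40
python3 - <<'E'
from h import *
im,d,s=shot('wrist','w6');print(s['eef_pos'],s['wrist_force'],s['clock']);print(np.round(rot(s['orientation']),4));shot('side','s6')
cv2.imwrite('pics/s6z.png',cv2.resize(cv2.imread('pics/s6.png')[200:360,180:380],None,fx=3.5,fy=3.5))
E
```

```text
clock: 9.4
eef_pos: [554.2, 43.7, 147.2]
orientation: [-0.47, 0.467, -0.528, 0.532]
wrist_force: [0.6, 0.4, -0.6]
finger_gap: 55.1
[554.24072987  43.70147866 147.18837926] [ 0.55668249  0.35229933 -0.63807978] 9.4
[[-0.1225  0.0062  0.9925]
 [-0.9925 -0.002  -0.1225]
 [ 0.0013 -1.      0.0064]]
```

View pics/w6.png

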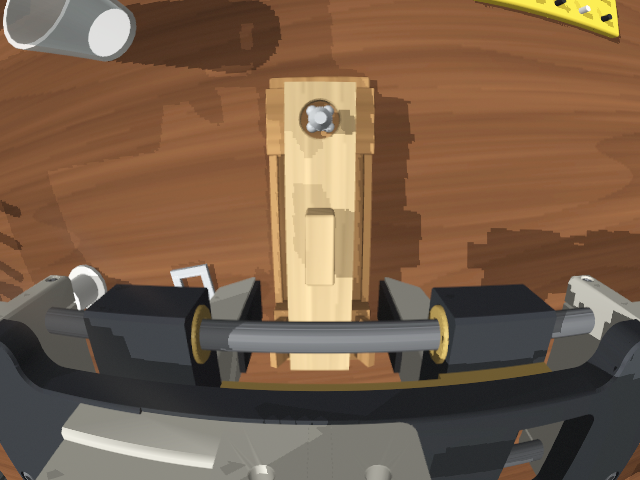

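View pics/s6z.png

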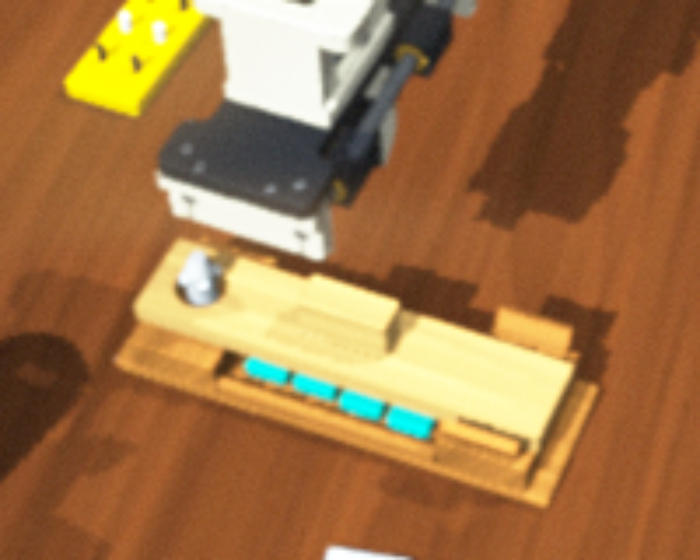

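The bar sits home: the stud stands through the hole at wrist (319,118), the plain end is between the cheeks, and the ridge has been released. Next is the cap.

```bash
python3 -m handwheel '[{"dx":-30,"dy":0,"dz":-8,"turn":0,"fingers":0.8},{"dx":-75,"dy":0,"dz":-20,"turn":0,"fingers":0.8},{"dx":-125,"dy":5,"dz":-34,"turn":0,"fingers":0.8},{"dx":-175,"dy":15,"dz":-48,"turn":0,"fingers":0.8},{"dx":-220,"dy":30,"dz":-60,"turn":0,"fingers":0.8},{"dx":-239,"dy":37,"dz":-64,"turn":0,"fingers":0.8},{"dx":-239,"dy":37,"dz":-64,"turn":0,"fingers":0.8},{"dx":-239,"dy":37,"dz":-64,"turn":0,"fingers":0.8},{"dx":-239,"dy":37,"dz":-64,"turn":0,"fingers":0.8}]' 40
python3 - <<'E'
from h import *
im,d,s=shot('wrist','w7');print(s['eef_pos'],s['wrist_force'],s['clock'])
for t,z in [('cap_top',40),('cap',0)]:
    for x in manip.landmark_of('wrist',t)[:3]:
        u,v=x['location'];p=atz('wrist',u,v,z,s);print(t,np.round([u,v]),round(x['score'],2),np.round(p,1),'tool',rot(s['orientation']).T@(p-s['eef_pos']))
E
```

```text
clock: 10.62
eef_pos: [519.8, 287.3, 108.3]
orientation: [-0.468, 0.467, -0.529, 0.531]
wrist_force: [0.2, 0.6, 0.1]
finger_gap: 73.6
[519.84169456 287.32573231 108.32745852] [0.15831361 0.63431068 0.10349505] 10.625
cap_top [319. 252.] 0.64 [522.5 287.6  40. ] tool [-0.6884892  68.3351569   2.38509162]
cap_top [600. 153.] 0.56 [571.1  71.1  40. ] tool [208.07517857  68.88997422  77.55484355]
cap [320. 236.] 0.85 [522.3 287.2   0. ] tool [ -0.3329834  108.33475269   2.04034927]
cap [477. 279.] 0.4 [469.7 163.8   0. ] tool [128.65505881 108.39113691 -34.79696249]
```

View pics/w7.png

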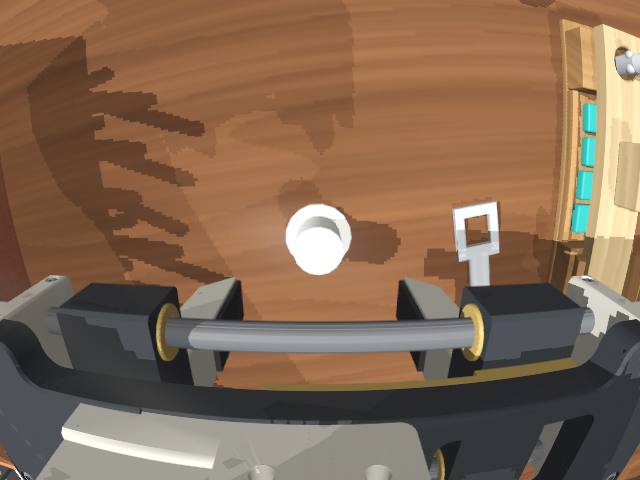

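The cap is centred at wrist (319,240), about 2 mm ahead in tool z. Going down and gripping it.

```bash
python3 -m handwheel '[{"dx":-0.4,"dy":40,"dz":2.2,"turn":0,"fingers":0.8},{"dx":-0.4,"dy":75,"dz":2.2,"turn":0,"fingers":0.8},{"dx":-0.4,"dy":92,"dz":2.2,"turn":0,"fingers":0.8},{"dx":-0.4,"dy":99,"dz":2.2,"turn":0,"fingers":0.8},{"dx":-0.4,"dy":99,"dz":2.2,"turn":0,"fingers":0.8},{"dx":-0.4,"dy":99,"dz":2.2,"turn":0,"fingers":0},{"dx":-0.4,"dy":99,"dz":2.2,"turn":0,"fingers":0},{"dx":-0.4,"dy":99,"dz":2.2,"turn":0,"fingers":0},{"dx":-0.4,"dy":99,"dz":2.2,"turn":0,"fingers":0},{"dx":-0.4,"dy":99,"dz":2.2,"turn":0,"fingers":0},{"dx":-0.4,"dy":99,"dz":2.2,"turn":0,"fingers":0},{"dx":-0.4,"dy":99,"dz":2.2,"turn":0,"fingers":0},{"dx":-0.4,"dy":99,"dz":2.2,"turn":0,"fingers":0},{"dx":-0.4,"dy":99,"dz":2.2,"turn":0,"fingers":0}]' 55
python3 - <<'E'
from h import *
im,d,s=shot('wrist','w8');print(s['eef_pos'],s['wrist_force'],s['clock'],s['finger_gap'])
E
```

```text
clock: 12.52
eef_pos: [522.2, 287.8, 9.4]
orientation: [-0.468, 0.468, -0.529, 0.531]
wrist_force: [-0.9, 0.8, 1.7]
finger_gap: 31.2
[522.21201192 287.79822023   9.38361634] [-0.93080137  0.83735326  1.70086684] 12.525 31.202594757187125
```

View pics/w8.png

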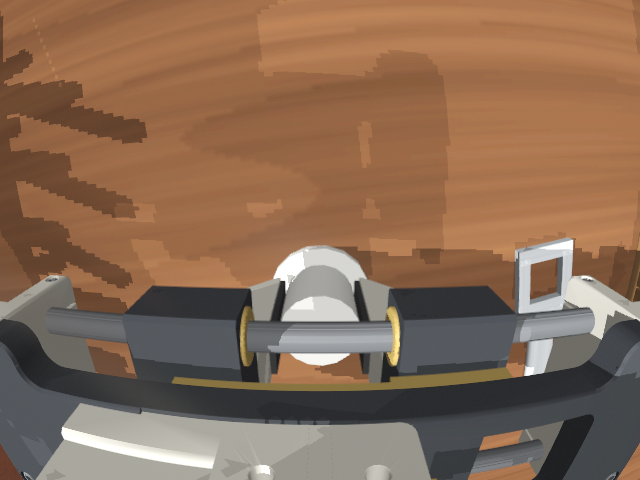

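Cap is gripped (gap 31 mm, flange front edge at row 246). I'll measure where it sits in the hand, then lift.

```bash
python3 - <<'E'
from h import *
f=np.load('pics/w8.npz');d=f['d'];c=manip.get_calibration('wrist');T=np.array(c['tool_from_camera'])
vv,uu=np.mgrid[0:480,0:640];x=(uu-c['cx'])/c['fx'];y=(vv-c['cy'])/c['fy'];th=np.hypot(x,y)+1e-9
k=np.tan(th)/th;P=np.stack([x*k*d,y*k*d,d],-1)@T[:3,:3].T+T[:3,3]
w=(f['im'].min(-1)>140)&(d>0)&(uu>260)&(uu<385)&(vv>235)&(vv<375)
fl=w&(abs(P[...,1]-5)<4);tp=w&(P[...,1]<-26)&(P[...,1]>-36)
for n,m in (('flange',fl),('top',tp)):
    q=P[m];print(n,m.sum(),np.percentile(q,1,axis=0),np.percentile(q,99,axis=0),'rows',vv[m].min(),vv[m].max())
# knob side: y between
m=w&(P[...,1]>-26)&(P[...,1]<0);q=P[m]
if len(q)>20:
    A=np.c_[2*q[:,0],2*q[:,2],np.ones(len(q))];b=(q[:,[0,2]]**2).sum(1);s=np.linalg.lstsq(A,b,rcond=None)[0];print('knob fit',s[:2],np.sqrt(s[2]+s[0]**2+s[1]**2),len(q))
m=fl;q=P[m]
E
```

```text
flange 1952 [-20.58664925   1.39062224   5.55287991] [19.33047268  8.62228771 24.15715043] rows 247 293
top 2407 [-22.16293719 -35.31253289 -14.31460532] [ 23.28299187 -26.27733634  16.50126231] rows 292 365
knob fit [  0.57764308 -24.23121749] 40.52274703229029 2219
```

```bash
python3 -m handwheel '[{"dx":0,"dy":-20,"dz":0,"turn":0,"fingers":0},{"dx":0,"dy":-60,"dz":0,"turn":0,"fingers":0},{"dx":0,"dy":-105,"dz":0,"turn":0,"fingers":0},{"dx":0,"dy":-111,"dz":0,"turn":0,"fingers":0},{"dx":0,"dy":-111,"dz":0,"turn":0,"fingers":0},{"dx":0,"dy":-111,"dz":0,"turn":0,"fingers":0}]' 55
```

```text
clock: 13.32
eef_pos: [520.9, 287.6, 118.6]
orientation: [-0.467, 0.469, -0.529, 0.531]
wrist_force: [-0.4, -0.3, 0.3]
finger_gap: 31.6
```

```bash
python3 -m handwheel '[{"dx":30,"dy":0,"dz":18,"turn":0,"fingers":0},{"dx":75,"dy":0,"dz":45,"turn":0,"fingers":0},{"dx":120,"dy":0,"dz":74,"turn":0,"fingers":0},{"dx":165,"dy":0,"dz":102,"turn":0,"fingers":0},{"dx":205,"dy":0,"dz":128,"turn":0,"fingers":0},{"dx":230,"dy":0,"dz":145,"turn":0,"fingers":0},{"dx":238,"dy":0,"dz":150,"turn":0,"fingers":0},{"dx":238,"dy":0,"dz":150,"turn":0,"fingers":0},{"dx":238,"dy":0,"dz":150,"turn":0,"fingers":0},{"dx":238,"dy":0,"dz":150,"turn":0,"fingers":0}]' 55
python3 - <<'E'
from h import *
im,d,s=shot('wrist','w9');print(s['eef_pos'],s['wrist_force'],s['clock'],s['finger_gap']);Rt=rot(s['orientation']);print(np.round(Rt,4))
print('need tool',Rt.T@(np.array([640.4,32.8,0])-s['eef_pos']))
for c in('side','scene'):
    im,d,_=shot(c,c+'9')
    for t in ('cap','cap_top','stud'): print(c,t,[(np.round(x['location'],1),round(x['score'],2)) for x in manip.landmark_of(c,t)[:2]])
a=cv2.imread('pics/side9.png')[200:320,180:340];b=cv2.imread('pics/scene9.png')[200:320,290:450]
cv2.imwrite('pics/b9.png',np.hstack([cv2.resize(a,None,fx=2.5,fy=2.5),cv2.resize(b,None,fx=2.5,fy=2.5)]))
E
```

```text
clock: 14.58
eef_pos: [639.8, 34.2, 119.4]
orientation: [-0.468, 0.469, -0.529, 0.53]
wrist_force: [-0.3, 0.2, -0.2]
finger_gap: 31.3
[639.84981333  34.18417657 119.43480581] [-0.298294    0.2155997  -0.16247929] 14.575 31.31359622882187
[[-1.223e-01  1.000e-04  9.925e-01]
 [-9.925e-01 -2.700e-03 -1.223e-01]
 [ 2.600e-03 -1.000e+00  4.000e-04]]
need tool [  0.99093037 119.43813008   0.66530399]
side cap [(array([233.9, 256.8]), 0.51)]
side cap_top [(array([231.9, 238.8]), 0.59), (array([236.8, 284.9]), 0.48)]
side stud [(array([239.5, 283. ]), 0.67), (array([234.5, 285.1]), 0.66)]
scene cap [(array([356.4, 259.9]), 0.67)]
scene cap_top [(array([356.6, 243.9]), 0.9)]
scene stud [(array([351. , 290.9]), 0.96)]
```

View pics/w9.png

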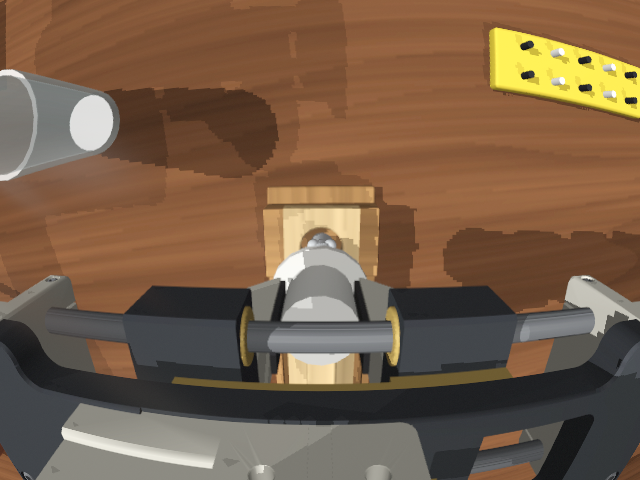

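View pics/b9.png

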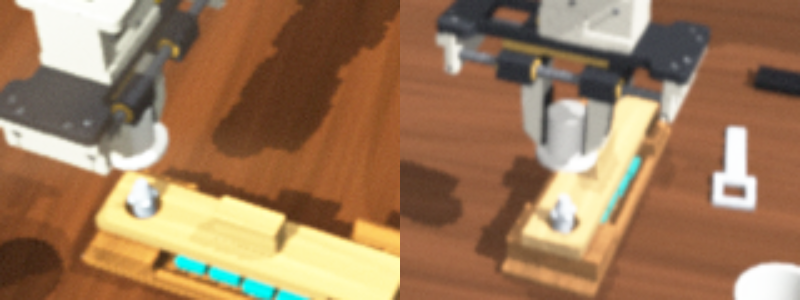

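The cap hangs above the stud. In the wrist view the stud sits in line with the cap, ahead of the flange at (320,240). I'll compare predicted and seen positions in both fixed cameras.

```bash
python3 - <<'E'
from h import *
def proj(cam,p):
    c=manip.get_calibration(cam);M=rot(np.array(c['orientation']));q=M.T@(np.array(p)-np.array(c['eye']));return c['fx']*q[0]/q[2]+c['cx'],c['fy']*q[1]/q[2]+c['cy']
out=[]
C=np.array([639.85+.5,34.18-.06]);S=np.array([640.9,32.7])
for cam,(x0,y0) in {'side':(180,200),'scene':(290,200)}.items():
    im=cv2.imread(f'pics/{cam}9.png');k=6;w,h=66,90
    cx,cy=proj(cam,[*S,85]);x0=int(cx-w/2);y0=int(cy-h/2)
    z=cv2.resize(im[y0:y0+h,x0:x0+w],None,fx=k,fy=k,interpolation=cv2.INTER_CUBIC)
    def circ(ctr,zz,r,col):
        pts=[proj(cam,[ctr[0]+r*np.cos(t),ctr[1]+r*np.sin(t),zz]) for t in np.linspace(0,6.28,40)]
        cv2.polylines(z,[np.int32([((a-x0+.5)*k,(b-y0+.5)*k) for a,b in pts])],True,col,1)
    circ(C,110,24,(0,0,255));circ(C,150,16,(0,0,255));circ(S,66,4,(255,0,0));circ(S,42,14,(255,0,0))
    out.append(z)
cv2.imwrite('pics/ov9.png',np.hstack(out))
E
```

```text
(no output)
```

View pics/ov9.png

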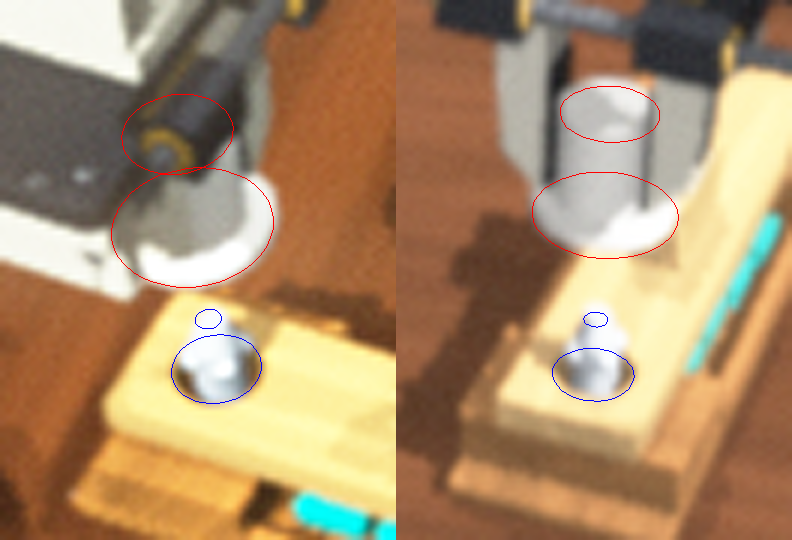

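The overlay agrees with the images within about 1 mm in both views. I'll apply dx +1, dz +0.7 and lower the cap onto the stud tip.

```bash
python3 -m handwheel '[{"dx":1,"dy":12,"dz":0.7,"turn":0,"fingers":0},{"dx":1,"dy":28,"dz":0.7,"turn":0,"fingers":0},{"dx":1,"dy":40,"dz":0.7,"turn":0,"fingers":0},{"dx":1,"dy":48,"dz":0.7,"turn":0,"fingers":0},{"dx":1,"dy":50,"dz":0.7,"turn":0,"fingers":0},{"dx":1,"dy":50,"dz":0.7,"turn":0,"fingers":0},{"dx":1,"dy":50,"dz":0.7,"turn":0,"fingers":0}]' 60
python3 - <<'E'
from h import *
s=manip.sense();print(s['eef_pos'],s['wrist_force'],s['wrist_torque'],s['clock']);Rt=rot(s['orientation'])
print('need tool',Rt.T@(np.array([640.4,32.8,0])-s['eef_pos']))
a,_,_=shot('side','side10');b,_,_=shot('scene','scene10');im,d,s=shot('wrist','w10')
a=cv2.imread('pics/side10.png')[230:320,190:290];b=cv2.imread('pics/scene10.png')[230:320,310:410]
cv2.imwrite('pics/b10.png',np.hstack([cv2.resize(a,None,fx=4,fy=4),cv2.resize(b,None,fx=4,fy=4)]))
E
```

```text
clock: 15.9
eef_pos: [641.2, 31.7, 69.9]
orientation: [-0.468, 0.468, -0.529, 0.531]
wrist_force: [-1.0, 0.6, -0.5]
finger_gap: 31.1
[641.17657163  31.65125813  69.93403559] [-0.98531582  0.59847128 -0.45739819] [-0.02503762  0.0200904  -0.04844135] 15.9
need tool [-1.23273787 69.92928454 -1.03321216]
```

View pics/b10.png

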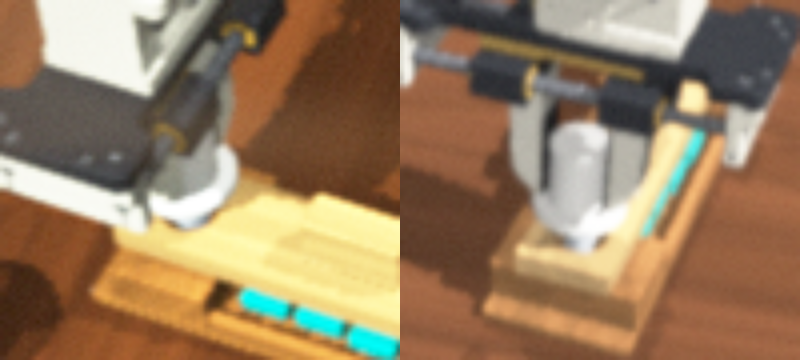

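The cap is over the stud tip with no contact force yet. One small correction, then down towards the balls.

```bash
python3 -m handwheel '[{"dx":-0.7,"dy":1,"dz":-0.6,"turn":0,"fingers":0},{"dx":-0.7,"dy":2,"dz":-0.6,"turn":0,"fingers":0},{"dx":-0.7,"dy":3,"dz":-0.6,"turn":0,"fingers":0},{"dx":-0.7,"dy":3,"dz":-0.6,"turn":0,"fingers":0}]' 60
python3 - <<'E'
from h import *
s=manip.sense();print(s['eef_pos'],s['wrist_force'],s['wrist_torque'],s['clock']);Rt=rot(s['orientation'])
print('need tool',Rt.T@(np.array([640.4,32.8,0])-s['eef_pos']))
E
```

```text
clock: 16.55
eef_pos: [640.4, 32.4, 66.7]
orientation: [-0.468, 0.468, -0.529, 0.531]
wrist_force: [-0.4, 0.5, -1.0]
finger_gap: 31.2
[640.4367557   32.38045635  66.67090815] [-0.44555306  0.46459738 -0.95457531] [0.07467566 0.06932363 0.01957037] 16.55
need tool [-0.59601748 66.6693712  -0.16452182]
```

Good. Now pressing in small steps while watching the force.

```bash
python3 -m handwheel '[{"dx":0,"dy":1,"dz":0,"turn":0,"fingers":0},{"dx":0,"dy":2,"dz":0,"turn":0,"fingers":0},{"dx":0,"dy":3,"dz":0,"turn":0,"fingers":0},{"dx":0,"dy":3,"dz":0,"turn":0,"fingers":0}]' 60; python3 -m handwheel '[{"dx":0,"dy":1,"dz":0,"turn":0,"fingers":0},{"dx":0,"dy":2,"dz":0,"turn":0,"fingers":0},{"dx":0,"dy":2,"dz":0,"turn":0,"fingers":0}]' 60;  python3 -m handwheel '[{"dx":0,"dy":1,"dz":0,"turn":0,"fingers":0},{"dx":0,"dy":2,"dz":0,"turn":0,"fingers":0},{"dx":0,"dy":2,"dz":0,"turn":0,"fingers":0}]' 60
```

```text
clock: 17.05
eef_pos: [640.5, 32.4, 63.7]
orientation: [-0.468, 0.468, -0.529, 0.531]
wrist_force: [0.4, -0.1, 0.3]
finger_gap: 31.6
clock: 17.42
eef_pos: [640.9, 32.5, 62.6]
orientation: [-0.468, 0.468, -0.529, 0.531]
wrist_force: [-1.4, 0.4, 5.6]
finger_gap: 31.2
clock: 17.8
eef_pos: [641.2, 32.5, 62.0]
orientation: [-0.468, 0.468, -0.528, 0.532]
wrist_force: [-2.5, 0.3, 9.6]
finger_gap: 31.5
```

The cap meets the balls (9.6 N at TCP z = 62.0). Pushing harder.

```bash
python3 -m handwheel '[{"dx":0,"dy":1.5,"dz":-0.5,"turn":0,"fingers":0},{"dx":0,"dy":2.5,"dz":-0.5,"turn":0,"fingers":0},{"dx":0,"dy":3,"dz":-0.5,"turn":0,"fingers":0}]' 60
```

```text
clock: 18.18
eef_pos: [641.1, 32.5, 60.9]
orientation: [-0.469, 0.467, -0.528, 0.532]
wrist_force: [-3.6, -1.0, 11.1]
finger_gap: 31.5
```

```bash
python3 -m handwheel '[{"dx":0,"dy":2,"dz":-0.5,"turn":0,"fingers":0},{"dx":0,"dy":3,"dz":-0.5,"turn":0,"fingers":0},{"dx":0,"dy":4,"dz":-0.5,"turn":0,"fingers":0}]' 60;python3 - <<'E'
from h import *
s=manip.sense();shot('side','side11');shot('scene','scene11');shot('wrist','w11')
a=cv2.imread('pics/side11.png')[230:320,190:290];b=cv2.imread('pics/scene11.png')[230:320,310:410]
cv2.imwrite('pics/b11.png',np.hstack([cv2.resize(a,None,fx=4,fy=4),cv2.resize(b,None,fx=4,fy=4)]))
E
```

```text
clock: 18.55
eef_pos: [640.8, 32.6, 57.9]
orientation: [-0.469, 0.467, -0.528, 0.532]
wrist_force: [-2.2, 0.1, 6.6]
finger_gap: 31.5
```

View pics/b11.png

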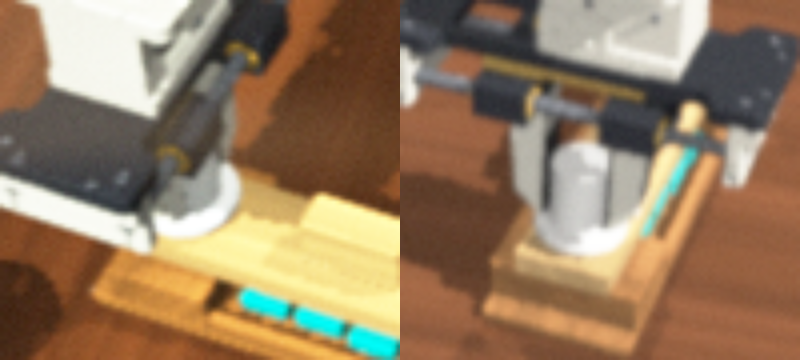

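View pics/w11.png

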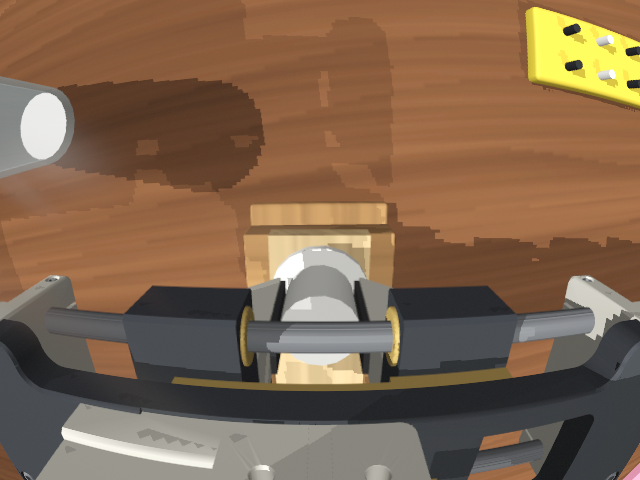

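Cap still level in the hand and passing the balls. Keep going.

```bash
python3 -m handwheel '[{"dx":0,"dy":2,"dz":0,"turn":0,"fingers":0},{"dx":0,"dy":3,"dz":0,"turn":0,"fingers":0},{"dx":0,"dy":4,"dz":0,"turn":0,"fingers":0}]' 60
```

```text
clock: 19.08
eef_pos: [640.5, 32.5, 52.6]
orientation: [-0.469, 0.468, -0.528, 0.532]
wrist_force: [0.1, 0.1, -1.5]
finger_gap: 31.2
```

The force dropped from +7 to −1.5 N, so the cap clicked and is being pulled down. Now seat it and press firmly.

```bash
python3 -m handwheel '[{"dx":0,"dy":1,"dz":0,"turn":0,"fingers":0},{"dx":0,"dy":2,"dz":0,"turn":0,"fingers":0},{"dx":0,"dy":3,"dz":0,"turn":0,"fingers":0},{"dx":0,"dy":3,"dz":0,"turn":0,"fingers":0},{"dx":0,"dy":3,"dz":0,"turn":0,"fingers":0},{"dx":0,"dy":3,"dz":0,"turn":0,"fingers":0}]' 60
```

```text
clock: 19.82
eef_pos: [640.6, 32.5, 51.3]
orientation: [-0.469, 0.467, -0.528, 0.532]
wrist_force: [-3.3, 0.1, 9.9]
finger_gap: 31.1
```

```bash
python3 -m handwheel '[{"dx":0,"dy":1.7,"dz":-0.3,"turn":0,"fingers":0},{"dx":0,"dy":2.2,"dz":-0.3,"turn":0,"fingers":0},{"dx":0,"dy":2.2,"dz":-0.3,"turn":0,"fingers":0},{"dx":0,"dy":2.2,"dz":-0.3,"turn":0,"fingers":0},{"dx":0,"dy":2.2,"dz":-0.3,"turn":0,"fingers":0},{"dx":0,"dy":2.2,"dz":-0.3,"turn":0,"fingers":0}]' 60
python3 - <<'E'
from h import *
for c in('side','scene','wrist'):
    shot(c,c+'12')
    s=manip.sense();print(s['eef_pos'],s['wrist_force'],s['clock'])
a=cv2.imread('pics/side12.png')[220:350,180:360];b=cv2.imread('pics/scene12.png')[220:350,300:420]
cv2.imwrite('pics/b12.png',np.hstack([cv2.resize(a,None,fx=2.6,fy=2.6),cv2.resize(b,None,fx=2.6,fy=2.6)]))
E
```

```text
clock: 20.58
eef_pos: [640.7, 32.5, 51.4]
orientation: [-0.469, 0.467, -0.527, 0.533]
wrist_force: [-5.2, -0.2, 12.6]
finger_gap: 31.5
[640.70113015  32.5013551   51.37079137] [-4.09059283  0.44225597 13.15499565] 20.625
[640.68251849  32.49471231  51.33333775] [-5.13121015  0.46448339 11.68416179] 20.675
[640.67434304  32.4762135   51.34624121] [-5.00597923 -0.5341939  12.72301219] 20.725
```

View pics/b12.png

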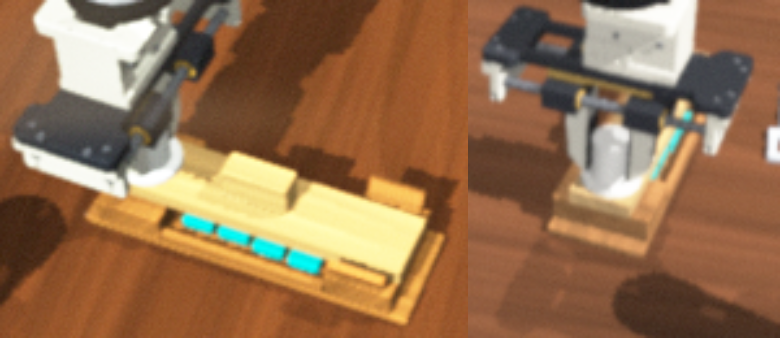

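View pics/side12.png

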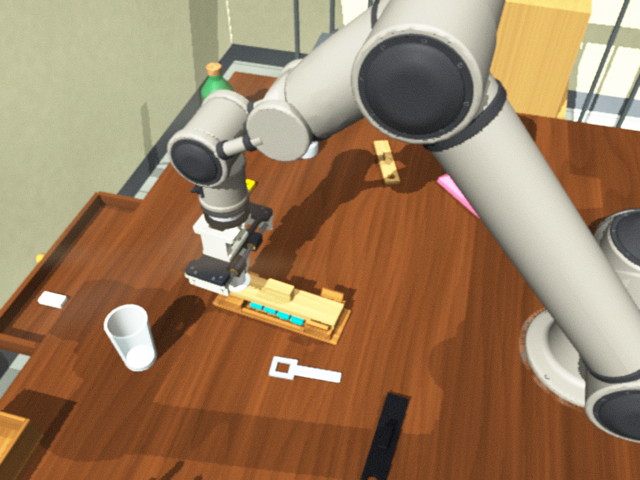

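The cap is flat on the bar, the bar is home, and a steady 12–13 N push is holding. Handing in.

```bash
python3 - <<'E'
from h import *
manip.job_done(); s=manip.sense();print(s['eef_pos'],s['wrist_force'],s['clock'])
E
```

```text
the job is handed in; nothing more can be done
the job is handed in; nothing more can be done
```

The caddy is closed: the bar is home on both supports, the cap has clicked onto the stud, and I handed in with the gripper still pressing it down.

- **Bar:** I gripped the large tan bar by its ridge, lined its hole up with the stud using the wrist camera, and lowered it. I felt light contact of about 4 N, let go and backed off. Pictures afterwards showed the stud through the hole and the plain end between the cheeks.
- **Cap:** It met the balls and needed a push of up to 11 N. The push then dropped from about 7 N to −1.5 N, which was the click. After that I pressed until it seated.
- **Last checks:** The push was steady at 12–13 N. The tool height of 51.3 mm puts the cap's underside at about 42 mm, the level of the bar's top. The clock read about 20.7 s of the allowed 72 s.
- **Shortcomings:** A sideways force of about 5 N remained along x while pressing. The state could not be read after hand-in, so I have no check of the final second. I only looked over the rest of the table in the last pictures, and nothing appeared moved. The arm partly hid some things, such as the counter and the tin.

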